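Build the sheet-press stack

ROBOT

A 6-joint arm with a two-finger parallel gripper is mounted at the origin on the work surface. World frame = base frame: x ahead of the robot, y to its left, z up, the work surface at z = 0. Lengths are in m, angles in rad, forces in N, time in s.
With the tool pointing down it reaches from about 0.375 to 0.925 m from the base axis. Payload 5.7 kg.
Tool frame: the origin (TCP) lies midway between the tips of the shut fingers; the grasp point (between the pads) lies 19 mm behind it; z points along the fingers, x is the direction in which the jaws open and shut, and the axes are right-handed (so a half turn about z gives the same grasp; the last joint's range is limited). The gripper opens to 88 mm and grips with 3 to 60 N. Pads are 20 mm wide; open, the fingers measure 115 mm over their backs; the gripper's body (75 mm by 178 mm) begins 61 mm behind the grasp point.
Start: joints at [1.083, 0.359, 1.51, -0, 1.272, -0.115], TCP at [0.219, 0.559, 0.223] pointing down, gripper open.
Joint ranges: [-2.97, 2.97], [-1.01, 2.36], [0.21, 2.38], [-0.96, 4.11], [0.2, 2.71], [-2.98, 2.98]. Speed limits (rad/s): [2.39, 2.39, 3.14, 3.14, 3.14, 3.14].

INTERFACE

Orientations are given as a unit quaternion [x, y, z, w].
In Python, from bench import move_ptp, servo_line, goto_joints, move_gripper, sleep, inverse_kinematics, capture, PlanningError, close_job, spot_in, silhouettes, current_clock, current_joint_pos, current_qvel, current_joint_torque, current_position, current_orientation, current_force, current_torque, current_finger_gap gives the robot as it stands. Calls block until the motion is done:
- move_ptp(position, orientation): joint-space move of the TCP to a pose.
- servo_line(position, orientation=None, rate=0.15, contact_N=None): straight line of the TCP; orientation=None keeps the orientation; rate is the mean speed in m/s. With contact_N (N) it stops when the force on the tool has changed by that much, and returns True; else False.
- goto_joints(angles): joint-space move.
- move_gripper(opening): finger opening in m; the grip force is fixed at half the most; returns when the fingers have stopped.
- sleep(seconds).
- inverse_kinematics(position, orientation): joint angles nearest the present ones, or None.
- capture(name): name is "side" or "top" or "wrist"; returns a dict with "image" (420x560x3 uint8, blue, green, red), "range_z" (420x560 float32, m along the optical axis (not along the pixel's ray), 0 where there is no reading), "intrinsics" (3x3 intrinsics, pixels), "k1" (the pictures are not rectified: a ray, as slopes to the right and down, at radius r is drawn at 1 + k1 r^2 times it, then the intrinsics apply), "R" (3x3) and "t" (3): a world point X has camera coordinates R X + t. Camera axes: x right, y down, z forward; pixel columns grow to the right and rows downward; lengths in m; the calibration is good to about 2 mm. A picture is of the moment at which its call begins.
A pose or a line that the arm cannot do raises PlanningError and nothing moves.
- close_job(): hands the job in, once; it reports no verdict.
Trained networks look in the newest picture that a camera, given by its name, has taken for a name from the list of things; names that differ only in an ending like _2 or _b are one class to them, and where a whole thing is asked for, a point or a joint stands for the part that bears it (a point fixed in the world has none). Each returns a list of dicts, best first, with "conf" (0 to 1); they miss things now and then, are a little off and sometimes report something else, mostly with a low value. They report only what shows in the picture. A call takes as long as a camera call. They do not tell look-alikes from the thing itself.
- spot_in(camera, query): "xy" ([column, row] in pixels, amid what is visible of it).
- silhouettes(camera, query): "region" (420x560 bool, what is visible of it) and "xy" ([column, row] in pixels, amid what is visible of it).
Readings, each from a call of its own:
- current_clock(): time.
- current_joint_pos(): joint angles.
- current_qvel(): joint speeds.
- current_joint_torque(): joint torques, N m.
- current_position(): TCP position.
- current_orientation(): TCP orientation.
- current_force(): force on the tool from outside, world axes, zero at the start.
- current_torque(): the same for the moment, N m.
- current_finger_gap(): finger opening in m.
Only numpy, scipy, OpenCV 4.12 (cv2) and the standard library are available. Lean on these libraries where they do the work, as an engineer would, in place of code of your own. Each camera call takes 0.05 s, during which the arm holds its last target.

TASK

Make up the small sheet press: lay the mesh-topped mould on the press bed inside its marked outline, then the open frame squarely on the mould, then the press block down inside the frame so that it rests on the mesh, and last the steel weight upright on the middle of the block. Build it in that order, leave the finished stack standing, and leave the jar, the pot and the roller where they are.

Things in the scene. Friction and masses are not known exactly. Their poses are not given: they have to be found in the camera images.
- bed_top (a point): Press bed: fixed flat plywood board, 140 (along its x) x 110 x 12 mm, screw heads in its corners and a dark thin rectangle outline on top showing where the mould goes (long side along the bed's x). This point is the centre of its top face; z is up. It cannot be moved.
- mould_c (a point): Mould: wooden slab-like frame 104 (along its x) x 62 (its y) x 24 mm high with a closed grey metal mesh with grid lines flush on its top, about 140 g. Point: its centre, 12 mm above its underside. Lies flat, mesh up.
- deckle_c (a point): Open frame (deckle): wooden rectangle, same outline as the mould, 104 (along its x) x 62 (its y) x 22 mm high, rails 8 mm wide, so that the through opening is 88 x 46 mm. About 60 g. Point: the middle of the opening, 11 mm above its underside.
- block_c (a point): Press block: solid plain wooden block 78 (along its x) x 36 (its y) x 44 mm high, about 110 g; it goes into the open frame with 5 mm to spare on each side and then stands 22 mm out of it. Point: its centre, 22 mm above its underside.
- weight_c (a point): Steel weight: upright round disc 40 mm in diameter and 32 mm high with a round stem 22 mm in diameter on top up to 62 mm total height; about 400 g. Point: on its axis, 31 mm above its underside (1 mm below the shoulder where the stem begins). z is up.
- jar: Amber glass jar with white cap, 52 mm in diameter, 85 mm high, stands on the table; origin under its centre. To be left alone.
- pot: Open white plastic pot, 72 mm in diameter at the rim, 60 mm high, stands on the table; origin under its centre. To be left alone.
- roller: Ink roller lying flat, about 145 mm long along its x and 90 mm wide, 28 mm high: black rubber roll (at +x) and wooden handle (at -x); origin on the table under its middle. To be left alone.
There are look-alikes about, which are no part of the job. What is shaped like the part that bears deckle_c but purple is not meant.

How it is judged:
By the outcome, as a careful person would: the job done as asked, in the order asked, and still so for the second after the job is handed in, with the robot touching nothing.
It also fails if it takes over 120 s, if anything falls off the work surface, if the arm or the gripper's body presses on something with over 40 N, if the wrist force passes 120 N, or if a joint passes its speed limit or range.

## Working session

There is one attempt and no reset: what is moved stays moved. The work goes in short steps, each a Python script; the robot and the scene stay as the last script left them, time stands still between calls to the robot, and variables do not carry over. Pictures are saved under pics/ and viewed, and the job is handed in when it is done.

```bash
mkdir -p pics; ls; python3 - <<'E'
from bench import *
import cv2
for n in ("top","side","wrist"):
    c=capture(n); cv2.imwrite(f"pics/{n}0.png",c["image"]); print(n,c["intrinsics"].tolist(),c["k1"],c["R"].tolist(),c["t"].tolist())
print(current_clock())
E
```

```text
pics
top [[491.6376167190063, 0.0, 280.9564603388447], [0.0, 491.6376167190063, 205.58970650850077], [0.0, 0.0, 1.0]] -0.1579102385248508 [[0.02330525890123339, -0.9996556072504784, -0.01206365617147327], [-0.9811206035388224, -0.020552485813935817, -0.19230173332158157], [0.1919875678765768, 0.01631754330605607, -0.9812616937195153]] [-0.016138503151180074, 0.5437494229605113, 1.05714791267333]
side [[454.1768608890603, 0.0, 290.9966710208401], [0.0, 454.1768608890603, 215.83969791886472], [0.0, 0.0, 1.0]] 0.021065999533825725 [[-0.9986193810395573, -0.04739501205925605, 0.02265048882639792], [-0.04458166270676356, 0.5366402728492753, -0.842632596631863], [0.027781417574921728, -0.8424790385452676, -0.5380123255552511]] [0.5147815493889245, 0.08156133575062972, 1.1780238833117214]
wrist [[311.5833695815418, 0.0, 281.47999935377726], [0.0, 311.5833695815418, 205.91311663398804], [0.0, 0.0, 1.0]] -0.0064397646180320706 [[0.3631854392594796, 0.9317156658069938, -0.001501599057463657], [0.8969397512465137, -0.3491925664960495, 0.2712261678705515], [0.25218132235306656, -0.09985223880180506, -0.9625144731704176]] [-0.5980444478632071, -0.03332529712411129, 0.38962682081382527]
0.15
```

View pics/top0.png

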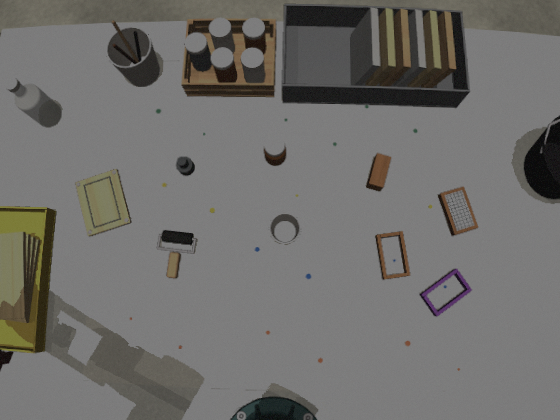

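View pics/side0.png

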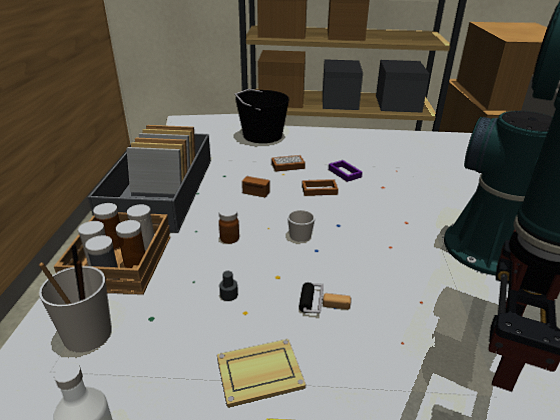

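View pics/wrist0.png

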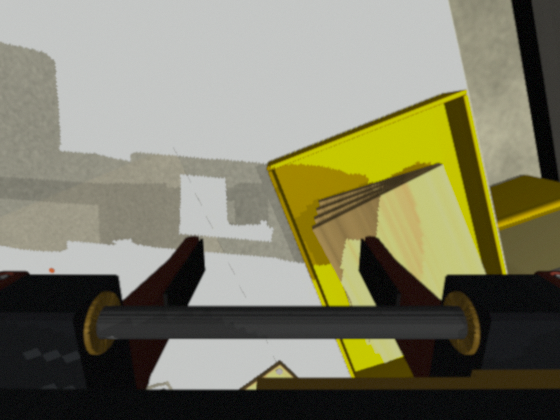

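```bash
cat > h.py <<'E'
from bench import *
import numpy as np, cv2
from scipy.spatial.transform import Rotation as Ro
def und(c,px):
    K=c["intrinsics"]; D=np.array([c["k1"],0,0,0,0.])
    return cv2.undistortPoints(np.asarray(px,float).reshape(-1,1,2),K,D,criteria=(3,50,1e-10)).reshape(-1,2) if False else cv2.undistortPoints(np.asarray(px,float).reshape(-1,1,2),K,D).reshape(-1,2)
def world(c,px,z=None,depth=None):
    n=und(c,px); d=np.c_[n,np.ones(len(n))]
    R,t=np.array(c["R"]),np.array(c["t"])
    if depth is not None: return (d*np.asarray(depth)[:,None]-t)@R
    o=-R.T@t; w=d@R
    return o+w*((z-o[2])/w[:,2])[:,None]
def proj(c,X):
    R,t=np.array(c["R"]),np.array(c["t"])
    D=np.array([c["k1"],0,0,0,0.])
    return cv2.projectPoints(np.asarray(X,float).reshape(-1,1,3),cv2.Rodrigues(R)[0],t,c["intrinsics"],D)[0].reshape(-1,2)
def rect_from(c,region,ztop,tol=0.006):
    """top face rect of region: pixels with range height near ztop -> minAreaRect in world xy at ztop"""
    v,u=np.nonzero(region); z=c["range_z"][v,u]; ok=z>0
    P=world(c,np.c_[u,v][ok],depth=z[ok])
    m=abs(P[:,2]-ztop)<tol
    W=world(c,np.c_[u,v][ok][m],z=ztop)[:,:2]
    r=cv2.minAreaRect((W*1000).astype(np.float32))
    (cx,cy),(w,h),a=r
    if w<h: w,h,a=h,w,a+90
    a=(a+90)%180-90
    return np.array([cx,cy])/1000,(w,h),a,np.median(P[m,2]) if m.any() else None,m.sum()
def down(yaw):
    """tool pointing down, jaw axis (tool x) at world yaw (rad)"""
    return (Ro.from_euler('z',yaw)*Ro.from_euler('x',np.pi)).as_quat()
def save(c,name,box=None,s=1):
    im=c["image"]
    if box: x0,y0,x1,y1=box; im=cv2.resize(im[y0:y1,x0:x1],None,fx=s,fy=s,interpolation=cv2.INTER_CUBIC)
    cv2.imwrite(f"pics/{name}.png",im)
E
python3 - <<'E'
from h import *
T={"mould_c":.024,"deckle_c":.022,"block_c":.044,"weight_c":.062,"jar":.085,"pot":.06,"roller":.02}
for cam in ("top","side"):
    c=capture(cam)
    for q,z in T.items():
        for s in silhouettes(cam,q):
            if s["conf"]<.3: continue
            print(cam,q,round(s["conf"],2),np.round(s["xy"]),s["region"].sum(),rect_from(c,s["region"],z))
    print(spot_in(cam,"bed_top"))
    if cam=="top":
        save(c,"crop_r",(340,130,500,330),4 if 0 else 3); save(c,"crop_l",(60,130,220,290),3.5)
print(current_clock(),current_orientation(),Ro.from_quat(current_orientation()).as_matrix().round(3).tolist())
E
```

```text
top mould_c 0.76 [458. 209.] 1254 (array([ 0.54843677, -0.42150513]), (104.25762939453125, 65.33807373046875), 16.89409065246582, np.float64(0.024825859385540765), np.int64(1104))
top deckle_c 0.72 [442. 288.] 709 (array([ 0.35710809, -0.38595114]), (106.3945541381836, 63.24020004272461), -55.898521423339844, np.float64(0.02254895618291647), np.int64(466))
top deckle_c 0.56 [404. 252.] 622 (array([ 0.44088327, -0.26257312]), (103.22061157226562, 64.52206420898438), 8.786628723144531, np.float64(0.022586638696365794), np.int64(491))
top block_c 0.87 [376. 173.] 565 (array([ 0.63339551, -0.2302578 ]), (76.30984497070312, 37.117984771728516), -14.878013610839844, np.float64(0.044544638709014824), np.int64(485))
top weight_c 0.54 [184. 164.] 284 (array([0.64245844, 0.22746686]), (20.639467239379883, 19.63199234008789), -61.44581413269043, np.float64(0.062252194918283134), np.int64(69))
top jar 0.86 [275. 150.] 580 (array([0.675883  , 0.01400701]), (46.7143669128418, 43.825035095214844), -18.262985229492188, np.float64(0.0855466682714236), np.int64(318))
top pot 0.64 [284. 230.] 726 (arra
[... 787 characters left out ...]
,2),K,D).reshape(-1,2)
                                                                                                                           ~~~~~~~~~~~~~~~~~~~^^^^^^^^^^^^^^^^^^^^^^^^^^^^^^^^^^^^^^^^^^
cv2.error: OpenCV(4.12.0) /io/opencv/modules/calib3d/src/undistort.dispatch.cpp:347: error: (-215:Assertion failed) CV_IS_MAT(_src) && CV_IS_MAT(_dst) && (_src->rows == 1 || _src->cols == 1) && (_dst->rows == 1 || _dst->cols == 1) && _src->cols + _src->rows - 1 == _dst->rows + _dst->cols - 1 && (CV_MAT_TYPE(_src->type) == CV_32FC2 || CV_MAT_TYPE(_src->type) == CV_64FC2) && (CV_MAT_TYPE(_dst->type) == CV_32FC2 || CV_MAT_TYPE(_dst->type) == CV_64FC2) in function 'cvUndistortPointsInternal'
```

```bash
python3 - <<'E'
from h import *
c=capture("top"); save(c,"crop_r",(340,130,500,330),3); save(c,"crop_l",(60,150,150,250),6)
s=silhouettes("top","bed_top"); print([(x["conf"],x["xy"]) for x in s]); print([ (x["conf"],x["xy"]) for x in spot_in("top","bed_top")])
s=silhouettes("top","roller"); print([(x["conf"],x["xy"]) for x in s])
# bed by height
z=c["range_z"]; v,u=np.nonzero(z>0); P=world(c,np.c_[u,v],depth=z[v,u])
m=np.zeros(z.shape,bool); k=(abs(P[:,2]-.012)<.004)&(u>60)&(u<150)&(v>150)&(v<250); m[v[k],u[k]]=1
n,l,st,ce=cv2.connectedComponentsWithStats(m.astype(np.uint8)); i=1+st[1:,4].argmax(); m=l==i
r=rect_from(c,m,.012); print("bed",r)
# outline: dark pixels inside bed rect
g=cv2.cvtColor(c["image"],cv2.COLOR_BGR2GRAY)
v,u=np.nonzero(cv2.erode(m.astype(np.uint8),np.ones((7,7)))>0); W=world(c,np.c_[u,v],z=.012)[:,:2]
gg=g[v,u]; print(np.percentile(gg,[1,5,20,50,90]))
a=np.deg2rad(r[2]); L=(W-r[0])@np.array([[np.cos(a),-np.sin(a)],[np.sin(a),np.cos(a)]])
d=gg<np.percentile(gg,50)-25
rr=cv2.minAreaRect((W[d]*1000).astype(np.float32)); print("outline",rr,d.sum())
print(current_clock(),Ro.from_quat(current_orientation()).as_matrix().round(3).tolist())
E
```

```text
[(0.75, [104.0, 202.1])]
[(0.6, [103.9, 206.2])]
[(0.72, [174.4, 241.3])]
bed (array([0.55169476, 0.42786685]), (141.61720275878906, 111.5673599243164), 19.820892333984375, np.float64(0.012396065818892892), np.int64(2290))
[116.17 116.85 118.   120.   121.3 ]
outline ((0.0, 0.0), (0.0, 0.0), 0.0) 0
0.7 [[0.364, 0.931, -0.0], [0.931, -0.364, -0.0], [-0.0, -0.0, -1.0]]
```

```bash
sleep 1
```

```text
(no output)
```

View pics/crop_r.png

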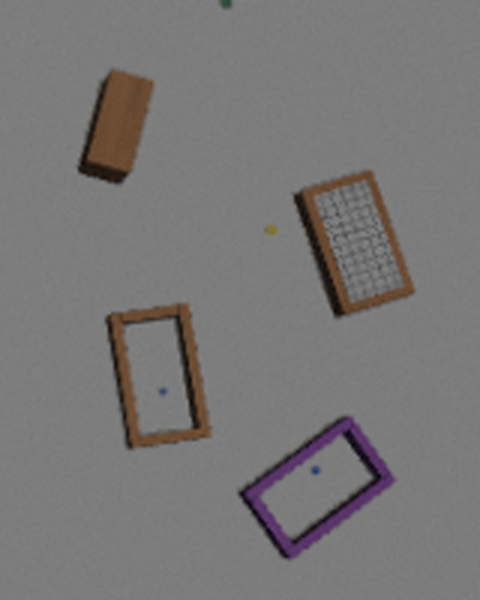

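View pics/crop_l.png

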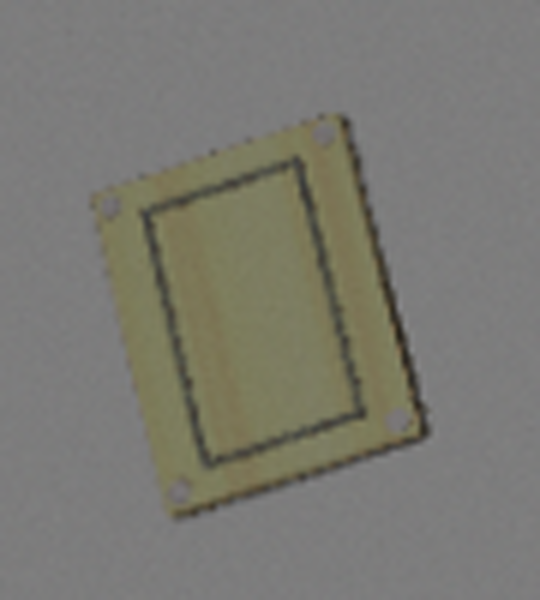

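The brown frame (393,255) and the purple frame (445,292) are both candidates for the deckle. The purple one is excluded by the task, and the enlarged crop confirms that the frame at (393,255) is the wooden one. The bed is at (103,202) with its dark outline visible. Next I refine the outline.

```bash
python3 - <<'E'
from h import *
c=capture("top")
z=c["range_z"]; v,u=np.nonzero(z>0); P=world(c,np.c_[u,v],depth=z[v,u])
k=(abs(P[:,2]-.012)<.004)&(u>60)&(u<150)&(v>150)&(v<250); m=np.zeros(z.shape,np.uint8); m[v[k],u[k]]=1
n,l,st,ce=cv2.connectedComponentsWithStats(m); m=(l==1+st[1:,4].argmax()).astype(np.uint8)
v,u=np.nonzero(m); hull=cv2.convexHull(np.c_[u,v].astype(np.int32)); M=np.zeros_like(m); cv2.fillConvexPoly(M,hull,1)
M=cv2.erode(M,np.ones((5,5))); g=cv2.cvtColor(c["image"],cv2.COLOR_BGR2GRAY)
v,u=np.nonzero(M); gg=g[v,u]; print(np.percentile(gg,[1,5,20,50,90]))
d=gg<np.percentile(gg,50)-22
W=world(c,np.c_[u,v][d],z=.012)[:,:2]*1000
print("outline",cv2.minAreaRect(W.astype(np.float32)),d.sum())
Wb=world(c,hull.reshape(-1,2),z=.012)[:,:2]*1000
print("bed",cv2.minAreaRect(Wb.astype(np.float32)))
vis=cv2.resize(c["image"][150:250,60:150],None,fx=6,fy=6,interpolation=cv2.INTER_CUBIC)
for (R,col) in ((cv2.minAreaRect(W.astype(np.float32)),(0,0,255)),(cv2.minAreaRect(Wb.astype(np.float32)),(255,0,0))):
    b=cv2.boxPoints(R)/1000; p=proj(c,np.c_[b,np.full(4,.012)]); cv2.polylines(vis,[((p-[60,150]+.5)*6).astype(np.int32).reshape(-1,1,2)],1,col,1)
cv2.imwrite("pics/bedfit.png",vis)
E
```

```text
[ 66.3  78.  114.  119.  122. ]
outline ((552.756103515625, 429.057373046875), (113.475341796875, 71.17499542236328), 19.276044845581055) 220
bed ((551.5802612304688, 427.6647033691406), (141.24021911621094, 112.42756652832031), 19.275047302246094)
```

View pics/bedfit.png

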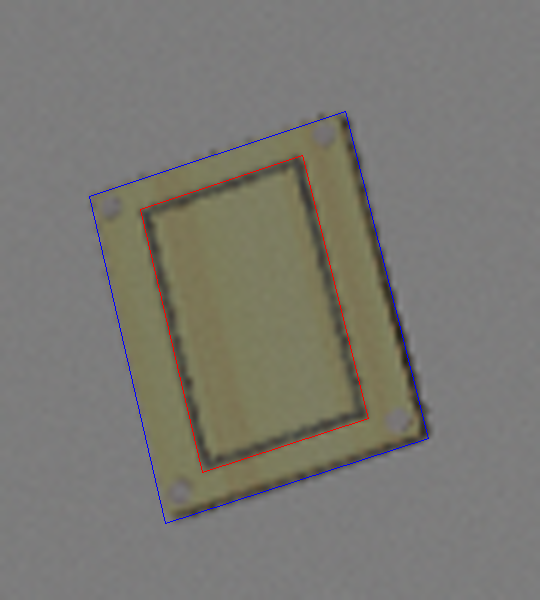

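```bash
cat >> h.py <<'E'
def outline(c,z0=.012,ctr=(0.5522,0.4285),thr=22,er=5):
    g=cv2.cvtColor(c["image"],cv2.COLOR_BGR2GRAY)
    a=np.deg2rad(19.3); R=np.array([[np.cos(a),-np.sin(a)],[np.sin(a),np.cos(a)]])
    B=np.array([[-63,-48],[63,-48],[63,48],[-63,48]])/1000@R.T+ctr
    M=np.zeros(g.shape,np.uint8); cv2.fillConvexPoly(M,proj(c,np.c_[B,np.full(4,z0)]).round().astype(np.int32),1)
    v,u=np.nonzero(M); gg=g[v,u]; d=gg<np.percentile(gg,60)-thr
    W=world(c,np.c_[u,v][d],z=z0)[:,:2]
    return W
def fit_frame(W,c0,a0,hx,hy):
    """robust fit of a rectangle line-frame (half sizes free) to points"""
    from scipy.optimize import least_squares
    def f(p):
        ca,sa=np.cos(p[2]),np.sin(p[2]); L=(W-p[:2])@np.array([[ca,-sa],[sa,ca]])
        q=abs(L)-p[3:5]; ins=np.max(q,1); out=np.hypot(*np.maximum(q,0).T)
        return np.where(ins<0,ins,out)*1000
    r=least_squares(f,[*c0,a0,hx,hy],loss="soft_l1",x_scale=[.001,.001,.01,.001,.001])
    return r.x,np.median(abs(f(r.x)))
E
python3 - <<'E'
from h import *
c=capture("top"); W=outline(c); x,e=fit_frame(W,(.5522,.4285),np.deg2rad(19.3),.055,.034); print("top",x[:2],np.rad2deg(x[2]),x[3:]*1000,e,len(W))
move_ptp([.552-.03,.428-.03,.28],down(np.deg2rad(-70.7)))
c=capture("wrist"); save(c,"w_bed"); print(-np.array(c["R"]).T@np.array(c["t"]),current_position())
print(proj(c,[[.552,.428,.012]]))
print(current_clock(),current_joint_pos())
E
```

```text
top [0.55274128 0.42913489] 19.363621006052234 [54.49820932 33.5651939 ] 1.0076969221020151 227
[0.59108034 0.42192961 0.44105554] [0.52138053 0.39844367 0.27983887]
[[267.70976791 144.79766348]]
2.5083 [5.47206254e-01 3.99449736e-01 1.30338357e+00 2.31215150e-04
 1.43917154e+00 1.77956783e+00]
```

View pics/w_bed.png

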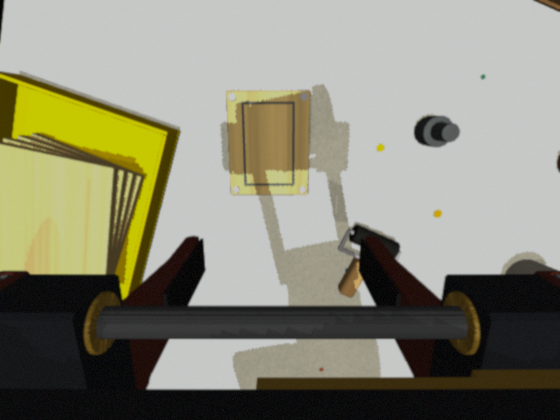

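```bash
cat >> h.py <<'E'
def outline2(c,z0=.012,ctr=(0.5525,0.4288),ang=19.3,k=9,thr=25,hx=.060,hy=.040):
    g=cv2.cvtColor(c["image"],cv2.COLOR_BGR2GRAY)
    bh=cv2.morphologyEx(g,cv2.MORPH_BLACKHAT,np.ones((k,k),np.uint8))
    a=np.deg2rad(ang); R=np.array([[np.cos(a),-np.sin(a)],[np.sin(a),np.cos(a)]])
    def poly(x,y):
        M=np.zeros(g.shape,np.uint8); B=np.array([[-x,-y],[x,-y],[x,y],[-x,y]])@R.T+ctr
        cv2.fillConvexPoly(M,proj(c,np.c_[B,np.full(4,z0)]).round().astype(np.int32),1); return M
    M=poly(hx,hy)&(1-poly(.047,.026))
    v,u=np.nonzero((M>0)&(bh>thr))
    return world(c,np.c_[u,v],z=z0)[:,:2]
E
python3 - <<'E'
from h import *
for n in ("top","wrist"):
    c=capture(n)
    for t in (20,35):
        W=outline2(c,thr=t); x,e=fit_frame(W,(.5525,.4288),np.deg2rad(19.3),.055,.034); print(n,x[:2],np.rad2deg(x[2]),x[3:]*1000,e,len(W))
    if n=="top":
        z=c["range_z"]; v,u=np.nonzero(z>0); P=world(c,np.c_[u,v],depth=z[v,u])
        k=(u<60)&(v>200)&(v<360)&(P[:,2]>.01)&(P[:,2]<.25); Q=P[k]; print("tray",np.percentile(Q,[1,99],axis=0).round(3))
        k=(u>520)&(v<220)&(v>110); Q=P[k&(P[:,2]>.01)]; print("bucket",np.percentile(Q,[1,50,99],axis=0).round(3))
E
```

```text
top [0.5527439 0.4293656] 19.437409814276243 [54.61341791 33.47058105] 1.1438900071740477 243
top [0.55275099 0.42911847] 19.76199697737092 [54.28924758 33.55859673] 1.0030509273536437 105
tray [[0.204 0.548 0.011]
 [0.529 0.607 0.054]]
bucket [[ 0.579 -0.697  0.011]
 [ 0.642 -0.603  0.085]
 [ 0.743 -0.58   0.159]]
wrist [0.5523023  0.42739934] 19.98274792219482 [54.44221843 33.46990915] 1.2379596491037745 785
wrist [0.55233615 0.42732323] 19.549711416246595 [54.29600728 33.50261729] 0.6951962284385618 531
```

```bash
cat >> h.py <<'E'
BED=np.array([.5524,.4282]); BA=np.deg2rad(19.6)   # combined
def rot2(a): return np.array([[np.cos(a),-np.sin(a)],[np.sin(a),np.cos(a)]])
# view pose used on bed, in bed frame
REL=rot2(-BA)@(np.array([.52138,.39844])-BED); RELYAW=np.deg2rad(-70.7)-BA; RELZ=.28-.012
def view(xy,a,z): 
    move_ptp([*(np.array(xy)+rot2(a)@REL),z+RELZ],down(a+RELYAW))
E
python3 - <<'E'
from h import *
view((.5484,-.4215),np.deg2rad(16.9),.024)
c=capture("wrist"); save(c,"w_mould")
for s in silhouettes("wrist","mould_c"): print(s["conf"],s["xy"],rect_from(c,s["region"],.024))
print(current_clock(),current_joint_pos().round(2),current_position())
E
```

```text
0.7 [268.6, 141.6] (array([ 0.54825885, -0.42356244]), (103.09795379638672, 60.826053619384766), 17.249591827392578, np.float64(0.02320319719351454), np.int64(3464))
5.6833 [-0.82  0.44  1.22  0.    1.49  0.46] [ 0.51651698 -0.44910804  0.29202236]
```

View pics/w_mould.png

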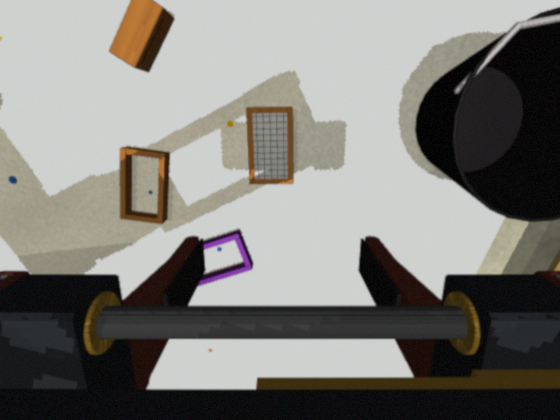

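```bash
python3 - <<'E'
from h import *
p=np.array([.5483,-.4232]); a=np.deg2rad(17.1); y=a-np.pi/2
move_ptp([*p,.10],down(y))
print(servo_line([*p,.004],contact_N=8,rate=.08),current_position())
move_gripper(.055); print("gap",current_finger_gap(),current_position())
move_gripper(.088); servo_line([*p,.12],rate=.2)
view((.5484,-.4215),np.deg2rad(16.9),.024)
c=capture("wrist")
for s in silhouettes("wrist","mould_c"): print(s["conf"],s["xy"],rect_from(c,s["region"],.024))
c=capture("top")
for s in silhouettes("top","mould_c"): print(s["conf"],s["xy"],rect_from(c,s["region"],.024))
print(current_clock())
E
```

```text
False [ 0.54872146 -0.42356925  0.00467606]
gap 0.0617361176807244 [ 0.5483787  -0.42326391  0.00419762]
0.9 [270.3, 141.5] (array([ 0.54844916, -0.42427579]), (103.04170227050781, 61.63397979736328), 17.53679084777832, np.float64(0.023225384180807006), np.int64(3520))
0.84 [461.5, 211.1] (array([ 0.54785278, -0.42133752]), (103.27940368652344, 66.14810180664062), 16.84943389892578, np.float64(0.02479895589353698), np.int64(1104))
0.36 [181.0, 241.8] (array([0.43031668, 0.23681866]), (106.31968688964844, 84.7950668334961), -5.204521179199219, np.float64(0.024543407028288063), np.int64(604))
10.65
```

```bash
python3 - <<'E'
from h import *
p=np.array([.5484,-.4232]); a=np.deg2rad(17.1); y=a-np.pi/2
b=np.array([.5523,.4282]); yb=np.deg2rad(19.65)-np.pi/2
move_ptp([*p,.07],down(y))
servo_line([*p,.004],contact_N=8,rate=.08)
move_gripper(.055); print("gap",current_finger_gap(),current_position())
servo_line([*p,.16],rate=.2); print(current_force(),current_finger_gap())
move_ptp([*b,.16],down(yb)); 
servo_line([*b,.05],rate=.15); print(current_position(),current_finger_gap())
print(servo_line([*b,.0145],contact_N=5,rate=.03),current_position())
move_gripper(.075)
servo_line([*b,.12],rate=.2)
move_ptp([.52138,.39844,.28],down(np.deg2rad(-70.7)))
c=capture("wrist"); save(c,"w_m1",(180,60,340,220),4)
for s in silhouettes("wrist","mould_c")[:1]: print(s["conf"],s["xy"],rect_from(c,s["region"],.036))
c=capture("top"); save(c,"t_m1",(60,150,150,250),6)
for s in silhouettes("top","mould_c")[:1]: print(s["conf"],s["xy"],rect_from(c,s["region"],.036))
print(current_clock())
E
```

```text
gap 0.06181716313490573 [ 0.5485575  -0.42333502  0.00435853]
[-0.47061983 -0.45554495 -1.2075153 ] 0.06176060987913868
[0.55309743 0.42860954 0.05088745] 0.062317333133949736
True [0.55200672 0.42802702 0.0162958 ]
0.74 [266.5, 142.2] (array([0.5519483, 0.4273132]), (102.9846420288086, 60.91145706176758), 19.835281372070312, np.float64(0.0352556918177726), np.int64(3924))
0.59 [101.4, 202.3] (array([0.55007251, 0.42642899]), (105.76615142822266, 65.09817504882812), 19.29774284362793, np.float64(0.03661181712458665), np.int64(1057))
20.9
```

View pics/w_m1.png

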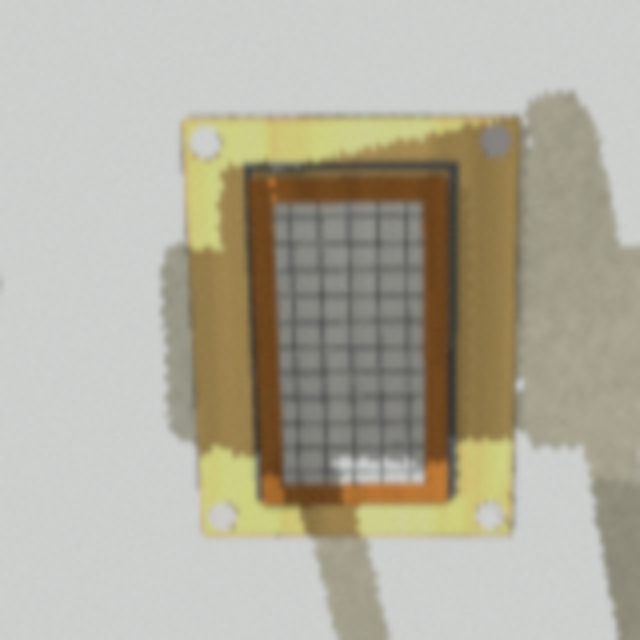

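View pics/t_m1.png

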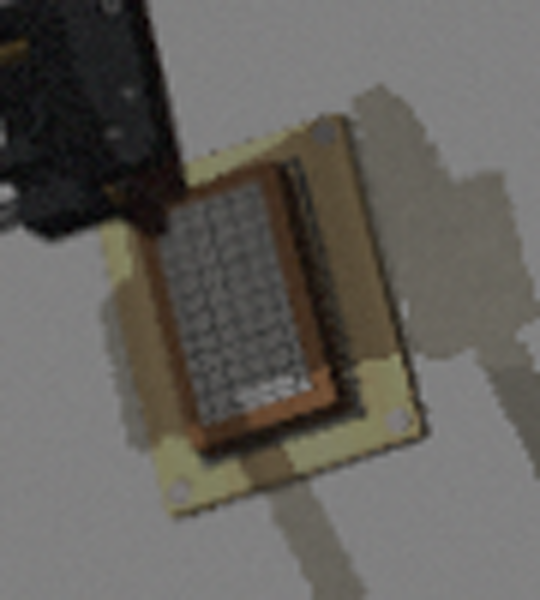

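```bash
python3 - <<'E'
from h import *
view((.4409,-.2630),np.deg2rad(8.8),.022)
c=capture("wrist"); save(c,"w_d")
for q,z in (("deckle_c",.022),("block_c",.044)):
  for s in silhouettes("wrist",q): 
    v,u=np.nonzero(s["region"]); print(q,s["conf"],s["xy"],c["image"][v,u].mean(0),rect_from(c,s["region"],z))
print(current_clock())
E
```

```text
deckle_c 0.98 [352.9, 225.8] [117.39239829  59.3993576   99.78104925] (array([ 0.35840265, -0.38798309]), (103.4709243774414, 63.32638168334961), -54.651920318603516, np.float64(0.02074633959448209), np.int64(1238))
deckle_c 0.9 [256.0, 146.0] [ 47.5286783   77.89089776 107.48753117] (array([ 0.44156815, -0.26472873]), (103.01426696777344, 61.718772888183594), 8.972000122070312, np.float64(0.02089813410037253), np.int64(1328))
block_c 0.7 [259.5, 6.2] [37.99653979 66.87716263 95.84948097] (array([ 0.59654834, -0.22666643]), (35.58590316772461, 13.26731014251709), -81.42196273803711, np.float64(0.04286775649729282), np.int64(247))
23.5167
```

View pics/w_d.png

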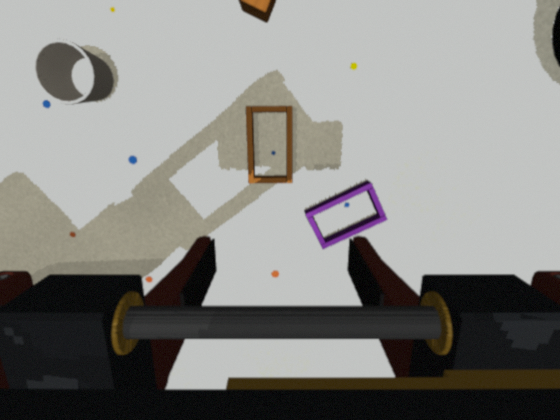

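```bash
python3 - <<'E'
from h import *
p=np.array([.4415,-.2637]); a=np.deg2rad(8.9); y=a-np.pi/2
b=np.array([.5521,.4282]); yb=np.deg2rad(19.65)-np.pi/2
move_gripper(.088)
move_ptp([*p,.07],down(y))
print(servo_line([*p,.004],contact_N=8,rate=.08))
move_gripper(.055); print("gap",current_finger_gap(),current_position())
servo_line([*p,.16],rate=.2); print(current_force(),current_finger_gap())
move_ptp([*b,.16],down(yb)); 
servo_line([*b,.07],rate=.15); print(current_position(),current_finger_gap())
c=capture("side"); save(c,"s_d",(200,300,320,410),5)
print(servo_line([*b,.0385],contact_N=4,rate=.03),current_position())
move_gripper(.075)
servo_line([*b,.14],rate=.2)
move_ptp([.52138,.39844,.28],down(np.deg2rad(-70.7)))
c=capture("wrist"); save(c,"w_d1",(180,60,340,220),4)
for s in silhouettes("wrist","deckle_c"): print(s["conf"],s["xy"],rect_from(c,s["region"],.058))
c=capture("top"); save(c,"t_d1",(60,150,150,250),6)
print(current_clock())
E
```

```text
False
gap 0.06172999560117342 [ 0.44165005 -0.26381416  0.00423249]
[ 0.63288155  0.25475866 -0.88086614] 0.06190962480584177
[0.55280753 0.42838536 0.07069561] 0.06170693779784109
True [0.55175272 0.42797582 0.04023748]
0.74 [249.8, 140.5] (array([0.55168744, 0.4269924 ]), (102.91688537597656, 61.54393768310547), 19.864276885986328, np.float64(0.05691985842210787), np.int64(1742))
33.3667
```

View pics/w_d1.png

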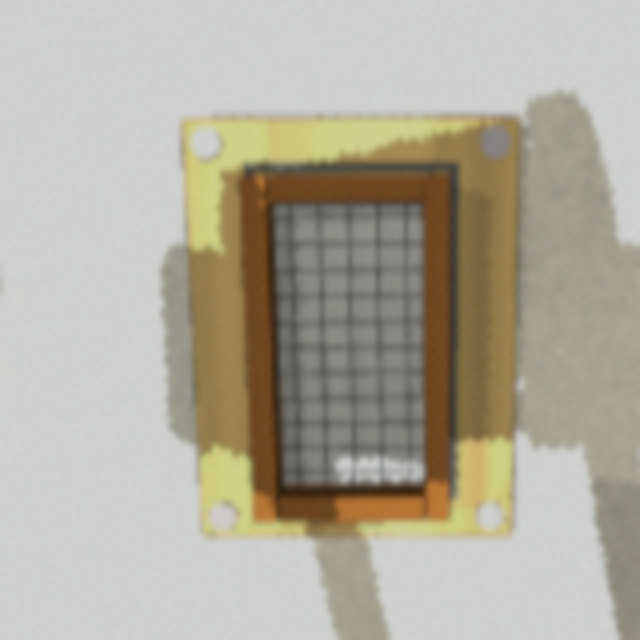

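View pics/t_d1.png

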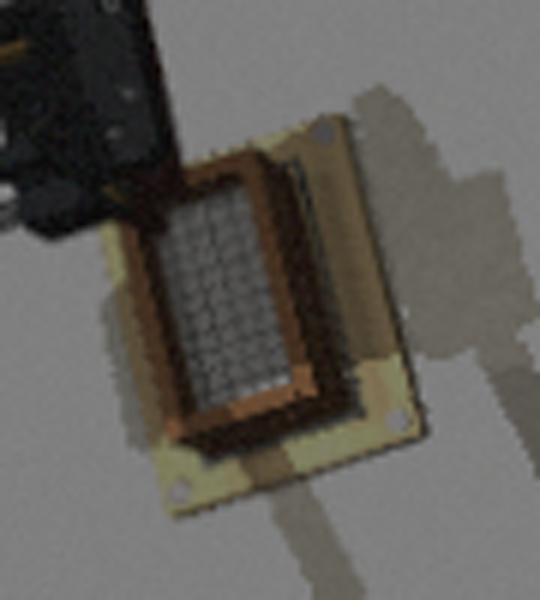

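```bash
python3 - <<'E'
from h import *
view((.6334,-.2320),np.deg2rad(-14.9),.044)
c=capture("wrist"); save(c,"w_b",(160,40,380,240),3.5)
for s in silhouettes("wrist","block_c"): print(s["conf"],s["xy"],rect_from(c,s["region"],.044,.004),rect_from(c,s["region"],.043,.003))
print(current_clock())
E
```

```text
0.81 [269.1, 141.5] (array([ 0.63549152, -0.23344327]), (76.62374877929688, 35.329872131347656), -16.315704345703125, np.float64(0.042955638304901185), np.int64(1527)) (array([ 0.63542871, -0.23338519]), (76.80227661132812, 35.412166595458984), -16.315719604492188, np.float64(0.042955638304901185), np.int64(1527))
35.7583
```

View pics/w_b.png

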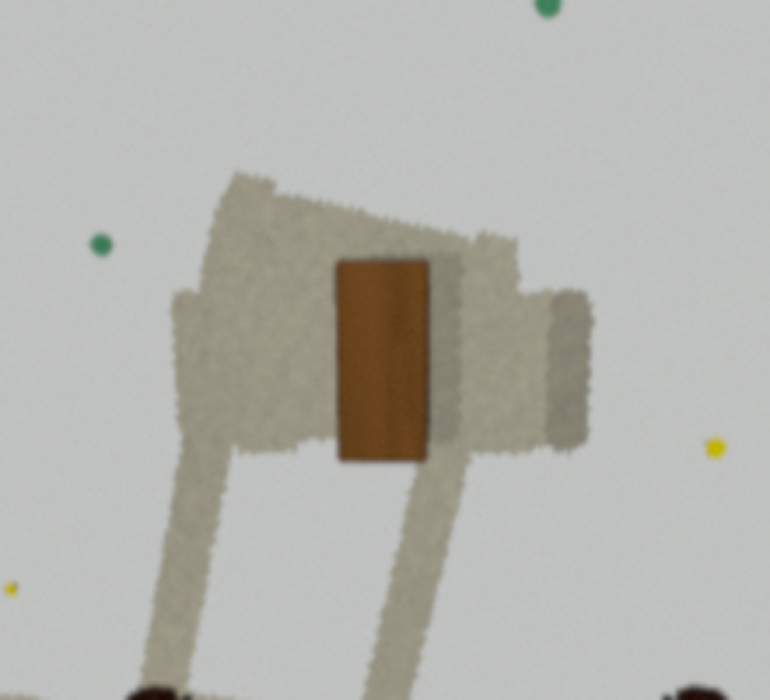

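```bash
python3 - <<'E'
from h import *
p=np.array([.6352,-.2325]); a=np.deg2rad(-15.6); y=a-np.pi/2
b=np.array([.5519,.4280]); yb=np.deg2rad(19.7)-np.pi/2
move_ptp([*p,.10],down(y))
print(servo_line([*p,.026],contact_N=8,rate=.08))
move_gripper(.030); print("gap",current_finger_gap(),current_position())
servo_line([*p,.16],rate=.2); print(current_force(),current_finger_gap())
move_ptp([*b,.16],down(yb)); 
servo_line([*b,.100],rate=.15); print(current_position(),current_finger_gap())
c=capture("side"); save(c,"s_b",(190,280,330,410),5)
c=capture("wrist"); save(c,"w_b0",(100,100,460,370),2.2)
print(current_clock())
E
```

```text
False
gap 0.03600391456499182 [ 0.63523144 -0.2324655   0.02607264]
[-0.2014788   0.81684185 -1.2505034 ] 0.03545535622638622
[0.55230487 0.42776592 0.10009745] 0.03593580491883142
42.2333
```

View pics/s_b.png

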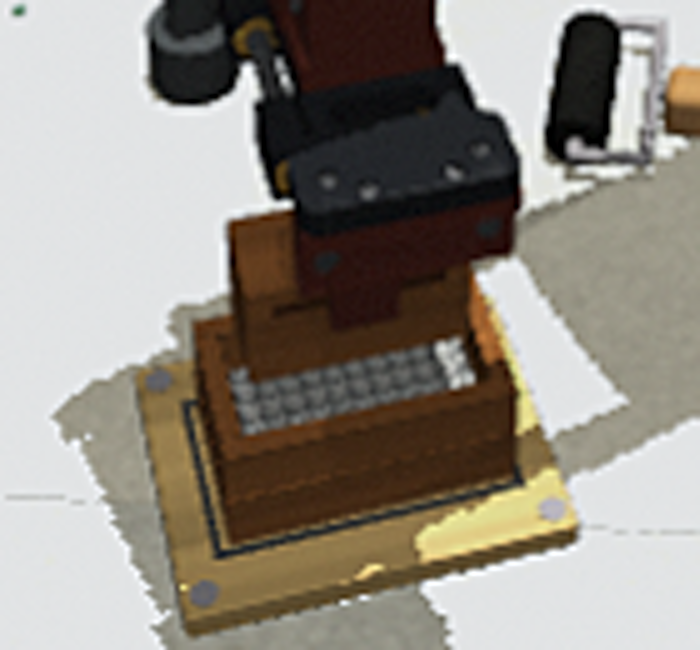

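View pics/w_b0.png

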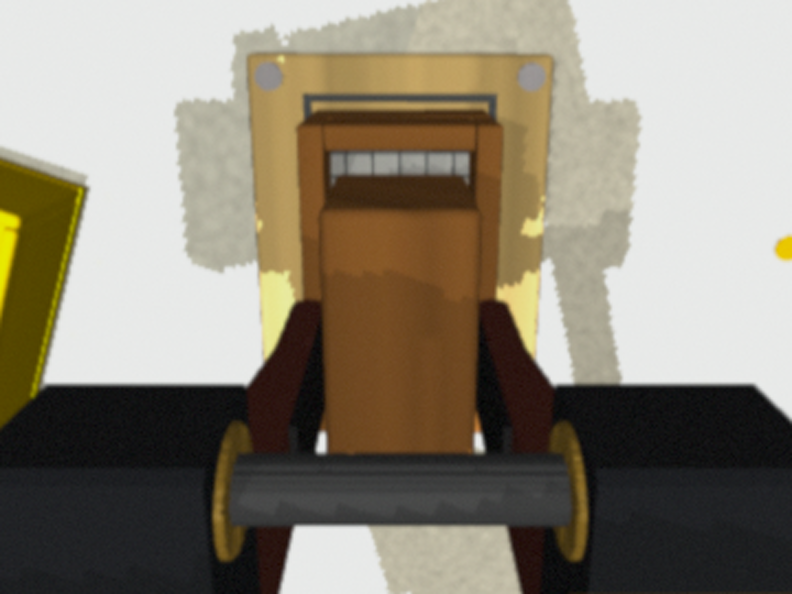

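Side view: block held above the frame, aligned with it, and the deckle flush on the mould inside the outline (corner at ~(520,475) just inside the line). I lower it now.

```bash
python3 - <<'E'
from h import *
b=np.array([.5519,.4280])
print(servo_line([*b,.0605],contact_N=4,rate=.03),current_position(),current_force())
move_gripper(.060)
servo_line([*b,.16],rate=.2)
move_ptp([.52138,.39844,.28],down(np.deg2rad(-70.7)))
c=capture("wrist"); save(c,"w_b1",(180,60,340,220),4)
for s in silhouettes("wrist","block_c")[:1]: print(s["conf"],s["xy"],rect_from(c,s["region"],.080))
for s in silhouettes("wrist","deckle_c")[:1]: print(s["conf"],s["xy"],rect_from(c,s["region"],.058))
for s in silhouettes("wrist","weight_c")[:1]: print(s["conf"],s["xy"],rect_from(c,s["region"],.062))
c=capture("top")
for s in silhouettes("top","weight_c")[:1]: print(s["conf"],s["xy"],rect_from(c,s["region"],.062))
c=capture("side"); save(c,"s_b1",(190,280,330,410),5)
print(current_clock())
E
```

```text
True [0.55174277 0.42791088 0.0620676 ] [ 0.26697955 -0.06359666  5.68629538]
0.63 [267.9, 146.9] (array([0.55230414, 0.42719513]), (76.71485137939453, 34.952510833740234), 19.334413528442383, np.float64(0.0789970016391781), np.int64(2131))
0.85 [252.6, 144.0] (array([0.55170941, 0.4270173 ]), (102.74517059326172, 61.591583251953125), 19.880250930786133, np.float64(0.05690279997272383), np.int64(1687))
0.65 [250.0, 144.8] (array([0.55213171, 0.42693878]), (101.63601684570312, 60.8929443359375), 19.87986183166504, np.float64(0.05704868355277318), np.int64(1389))
0.86 [185.1, 163.6] (array([0.64245386, 0.22746443]), (20.638961791992188, 17.451881408691406), -61.44048881530762, np.float64(0.0622039322904122), np.int64(62))
45.5417
```

View pics/w_b1.png

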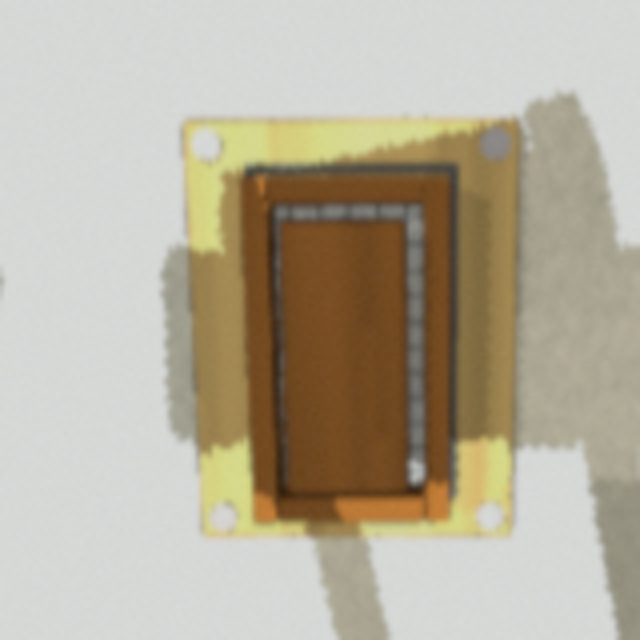

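View pics/s_b1.png

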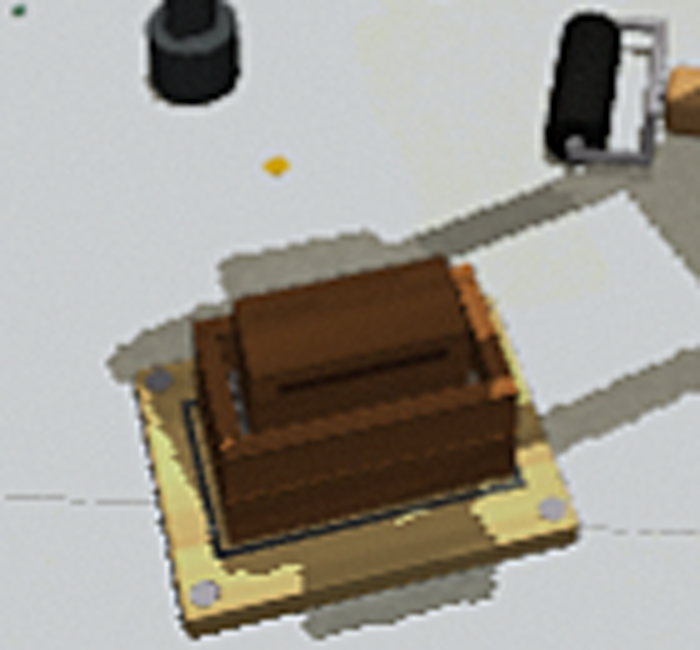

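```bash
python3 - <<'E'
from h import *
view((.6425,.2275),np.deg2rad(19.7),.062)
c=capture("wrist"); save(c,"w_w",(180,60,340,220),4)
z=c["range_z"]; v,u=np.nonzero(z>0); P=world(c,np.c_[u,v],depth=z[v,u])
k=(abs(P[:,:2]-[.6425,.2275])<.05).all(1)
for zt in (.062,.032):
    m=k&(abs(P[:,2]-zt+.001)<.004); W=world(c,np.c_[u,v][m],z=zt)[:,:2]
    print(zt,m.sum(),cv2.minEnclosingCircle((W*1000).astype(np.float32)),W.mean(0),np.median(P[m,2]))
for s in silhouettes("wrist","weight_c")[:1]: print(s["conf"],s["xy"])
print(current_clock())
E
```

```text
0.062 206 ((643.8224487304688, 226.78099060058594), 10.701647758483887) [0.64383937 0.22679189] 0.06089096464907468
0.032 369 ((643.522705078125, 226.7914276123047), 19.801973342895508) [0.64481507 0.22683223] 0.030811406119798327
0.86 [272.0, 137.9]
46.5417
```

View pics/w_w.png

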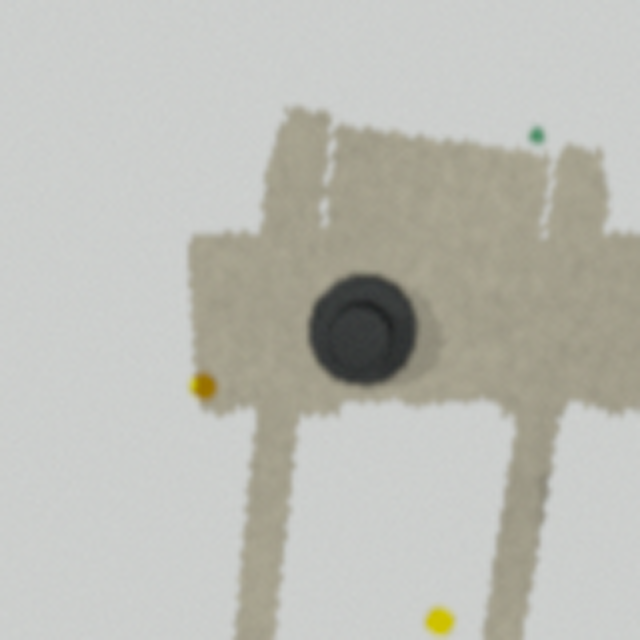

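```bash
python3 - <<'E'
from h import *
p=np.array([.6437,.2276]); y=np.deg2rad(19.7)-np.pi/2
b=np.array([.5521,.4280])
move_ptp([*p,.12],down(y))
print(servo_line([*p,.037],contact_N=8,rate=.08))
move_gripper(.015); print("gap",current_finger_gap(),current_position())
servo_line([*p,.20],rate=.15); print(current_force(),current_finger_gap())
move_ptp([*b,.20],down(y)); 
servo_line([*b,.135],rate=.12); sleep(.3); print(current_position(),current_finger_gap())
c=capture("side"); save(c,"s_w",(190,250,330,410),4)
print(current_clock())
E
```

```text
False
gap 0.021381012062092728 [0.64368797 0.22772994 0.03706555]
[-0.6358021   0.35396725 -5.77804428] 0.021231915825382554
[0.55250222 0.42832893 0.13587181] 0.02091174803473464
52.4333
```

View pics/s_w.png

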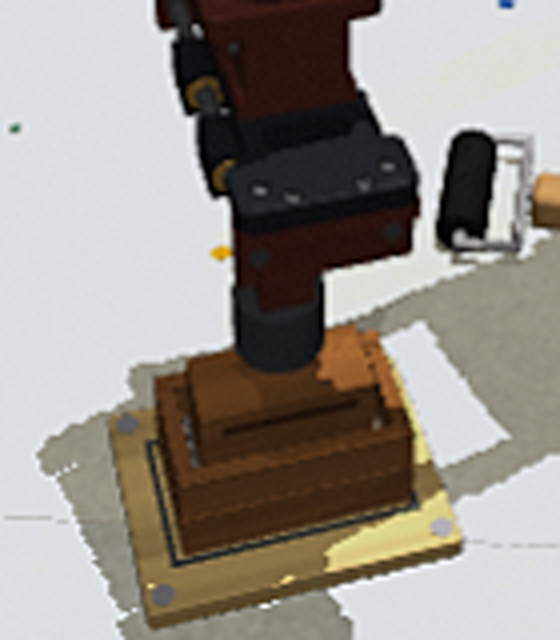

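The side view shows the weight held upright over the middle of the block. Lowering it.

```bash
python3 - <<'E'
from h import *
b=np.array([.5521,.4280])
print(servo_line([*b,.1155],contact_N=4,rate=.025),current_position(),current_force())
move_gripper(.060); print(current_position())
servo_line([*b,.22],rate=.15)
move_ptp([.52138,.39844,.30],down(np.deg2rad(-70.7)))
c=capture("wrist"); save(c,"w_f",(180,60,340,220),4)
z=c["range_z"]; v,u=np.nonzero(z>0); P=world(c,np.c_[u,v],depth=z[v,u])
k=(abs(P[:,:2]-[.552,.428])<.06).all(1)
for zt in (.142,.112):
    m=k&(abs(P[:,2]-zt+.001)<.004); W=world(c,np.c_[u,v][m],z=zt)[:,:2]
    print(zt,m.sum(),cv2.minEnclosingCircle((W*1000).astype(np.float32)),np.median(P[m,2]))
for q,h in (("block_c",.080),("deckle_c",.058)):
  for s in silhouettes("wrist",q)[:1]: print(q,s["conf"],s["xy"],rect_from(c,s["region"],h))
c=capture("side"); save(c,"s_f",(190,250,330,410),4); save(c,"side_f")
move_ptp([.40,.10,.35],down(np.deg2rad(-70.7)))
c=capture("top"); save(c,"top_f")
for q,h in (("jar",.085),("pot",.06)):
  for s in silhouettes("top",q)[:1]: print(q,s["conf"],s["xy"],rect_from(c,s["region"],h)[0])
print(current_clock())
E
```

```text
True [0.55175187 0.4278216  0.11699839] [-0.16819886  0.33755705  5.30603   ]
[0.55028115 0.42688762 0.11511204]
0.142 356 ((551.5952758789062, 426.8670959472656), 10.834771156311035) 0.14098523924863648
0.112 597 ((551.7501831054688, 426.8708801269531), 19.76405906677246) 0.11096822279333231
block_c 0.88 [267.6, 131.3] (array([0.5524386 , 0.42731839]), (76.37846374511719, 34.74936294555664), 19.33192253112793, np.float64(0.07897026304613741), np.int64(944))
deckle_c 0.75 [251.6, 141.0] (array([0.55165155, 0.42735031]), (102.47232055664062, 60.855438232421875), 19.802635192871094, np.float64(0.05693720600865338), np.int64(1421))
jar 0.92 [274.0, 151.0] [0.67584546 0.01450668]
pot 0.98 [282.7, 226.6] [ 0.49218448 -0.0121464 ]
56.7583
```

View pics/w_f.png

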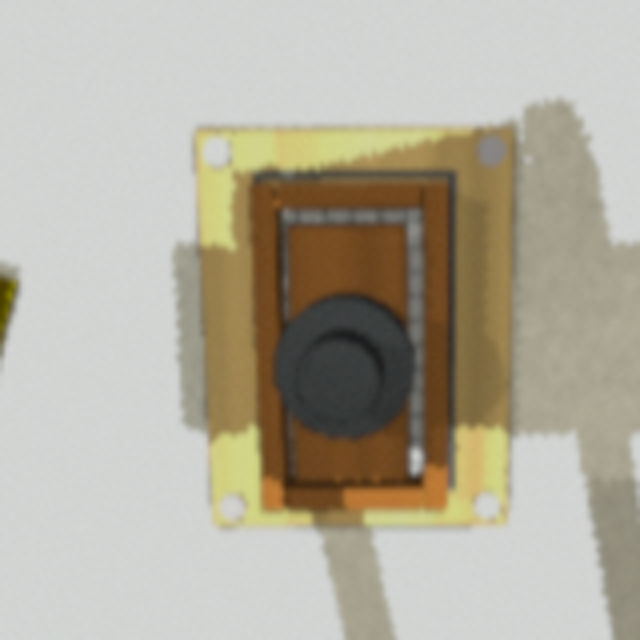

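View pics/s_f.png

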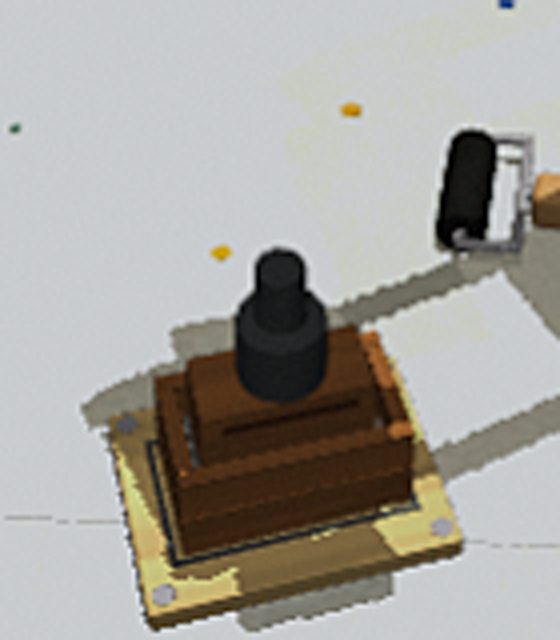

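View pics/top_f.png

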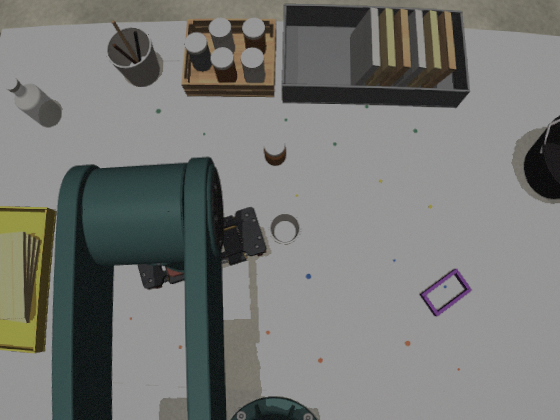

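```bash
python3 - <<'E'
from h import *
c=capture("side"); save(c,"s_final")
for s in silhouettes("side","weight_c")[:1]: print(s["conf"],s["xy"])
print(current_force(),current_clock()); close_job()
E
```

```text
0.8 [259.7, 333.1]
[0.51070485 0.05488632 0.28960254] 56.8583
the job is handed in; nothing more can be done
```

View pics/s_final.png

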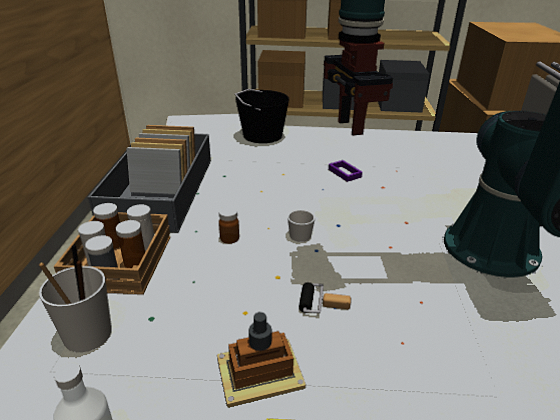

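I built the press in the order asked: mould on the bed, wooden (not purple) frame on the mould, block in the frame, and weight on the block. I handed it in at about 57 s. The last side picture, at (260,335), shows the stack standing with the arm clear of it.

**Fit, from the wrist camera:**

| Part | Offset from what it sits on or in |
|---|---|
| Mould | about 0.5 mm from the outline's centre, all round inside the line |
| Frame | about 0.5 mm from the mould, angles within 0.1° |
| Block | under 1 mm from the middle of the frame |
| Weight | under 1 mm from the block's middle |

The measured heights match a fully seated stack: block top at about 79 mm and weight top at about 141 mm. The wrist camera's depth reads about 1 mm low.

**Left alone:** the jar and pot read within about 1 mm of where they started. For the roller I only compared it by eye in the side pictures, where it looks unmoved.

**Disagreement:** the top and wrist cameras differed by about 2 mm on the bed and the mould. I settled this with one trial grip and release of the mould, and used a value between the two. During that trial the mould moved about 1 mm before it was picked up.

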